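# Snap the lens cover shut, then unbolt and hold the guard gate ajar

### The job

Make the laser marking cell safe to look into: first press the orange lens cover fully shut so that it snaps past its catch. Then free the guard gate's sagging bolt by lifting its head over the bent-up keeper lip while drawing the bolt back fully, never dragging it hard against the lip or keeper, and pull the self-closing gate open towards you by about 20 degrees. Finish while still holding it ajar there, steady and with the bolt still drawn, and leave the mouse, mug, jar and screwdriver alone.

Things in the scene. Friction and masses are not known exactly. Their poses are not given: they have to be found in the camera images.
- lens_box: Blue box, 120 (x) by 110 (y) by 80 mm high, fixed on the table, with a round lens on its top; origin at the centre of its underside, x pointing from its front (the side of the cover's free edge) to its back (the hinge side). Its place and yaw vary.
- cover_hinge (a point): Point on the hinge axis of the orange cover, at the middle of the back top edge of the lens box: 60 mm behind the box's centre and 81.5 mm above its underside. The axis runs along the box's y.
- cover (a joint): Angle of the orange cover (plate 124 mm from the hinge, 100 mm wide, 8 mm thick): 0 = fully shut, its upper side level and 89.5 mm above the table; grows as the front edge rises. Starts at 0.4 to 0.75; a stiff hinge leaves it where it is. A sprung catch stops it at about 0.08 rad; about 13 N near the front edge overcomes it, and below about 0.04 it snaps to 0 and stays.
- cover_edge (a point): Point on the upper side of the orange cover, in its middle across and 105 mm from the hinge (about 20 mm from the free front edge): a good place to press. Moves with the cover.
- guard: Fixed guard frame: two aluminium posts about 190 mm high with the amber gate between; place and yaw vary. Origin on the table in the gate's plane; x points through the shut gate into the cell (away from the robot), y along the gate from keeper post (y = -107 to -165 mm) to hinge (y = +190 mm).
- gate_hinge (a point): Point where the gate's upright hinge axis meets the table (y = +190 mm in the guard's frame).
- gate (a joint): Angle of the gate: 0 = shut, growing as its free edge swings towards the robot (clockwise seen from above), at most 1.0. A spring closes it with about 0.9 to 1.2 N m (some 5 N at the knob), so it closes when let go. While the bolt's head is in the keeper it cannot open.
- gate_leaf: The gate: amber panel in an aluminium frame with all it carries, the bolt included; from 12 to 288 mm from the hinge axis, 15 to 190 mm above the table, its top rail 40 mm deep. Origin on the table on the hinge axis; turns with the gate, and its -y axis points along the gate from the hinge to the free edge.
- bolt_draw (a joint): How far the bolt is drawn back towards the hinge, along the gate: 0 = fully home in the keeper, 0.055 m = fully drawn. Friction (about 2 N) keeps it where it is left. With the head hanging behind the lip it stops after about 2 mm and must not be dragged on (35 N would damage it); the head is out of the keeper from about 0.03 m.
- bolt_lift (a joint): Angle by which the bolt is raised about its pivot in the barrel: 0 = sagging (it then droops 0.065 rad towards the head), at most 0.2. Its own weight (about 0.24 kg) drops it when not held. The head clears the lip from about 0.06 rad, that is with the knob about 7 mm up; lift the gripper some 15 mm, as the knob can slip a few mm in the fingers; 23 mm is the limit.
- bolt_knob (a point): Grip point of the bolt's upright knob: black cylinder, 20 mm diameter, with a red cap 26 mm wide whose top is 24 mm above this point. On the knob's axis, 40 mm above the bolt's axis, about 250 mm above the table, 115 mm from the bolt's pivot. Pinch from above, best with the fingers closing across the gate (the guard's x); fingertips may reach 25 mm below this point.
- bolt_head (a point): Centre of the bolt's round head, 31 mm in diameter (its working part 28 mm) and 16 mm long, at the end of the 12 mm rod, 180 mm from the pivot. With the bolt home it hangs behind the keeper's lip, its underside about 8 mm below the lip's top.
- mouse: Black computer mouse, 105 by 60 by 32 mm, to be left alone. Origin at the centre of its underside.
- mug: White mug, 76 mm wide and 90 mm high, to be left alone. Origin at the centre of its underside.
- jar: White jar with a blue cap, 68 mm wide and 100 mm high, to be left alone. Origin at the centre of its underside.
- screwdriver: Yellow-handled screwdriver, 180 mm long, lying on the table, to be left alone. Origin under the middle of its length.
- keeper_lip (a point): Middle of the top of the brass keeper's bent-up red lip (40 mm wide, 8 mm thick), 200 mm above the table on the keeper post, 113 mm from the guard's origin along its -y. Behind it (further along -y) two brass cheeks 38 mm apart hold the bolt's head, up to 230 mm above the table; open on top.
There are look-alikes about, which are no part of the job. There is more than one size of the lens_box; the job needs the middle-sized.

How it is judged:
On the way, in this order (a step that is already met when the one before it is completed fails the run):
1. the lens cover is pressed fully shut, past its catch (value of joint cover below 0.03 rad), for 0.2 s.
2. the bolt is drawn back out of the keeper with the cover still shut (value of joint bolt_draw above 0.035 m and value of joint cover below 0.03 rad), for 0.1 s.
3. the gate is pulled ajar with the bolt drawn (value of joint gate above 0.2 rad and value of joint bolt_draw above 0.03 m), for 0.2 s.
At the end, for the whole second after the job is handed in: The lens cover is snapped shut (under 0.03 rad), the bolt is still drawn (over 30 mm), and the gate stands still between 0.2 and 0.52 rad (about 11 to 30 degrees) open, held by the robot's fingers (over 1.5 N between them and the gate or its bolt) (all of step 3 and value of joint cover below 0.03 rad and value of joint gate below 0.52 rad and velocity of joint gate between -0.1 and 0.1 rad/s and contact force between the fingers and gate_leaf above 1.5 N); the arm keeps its last pose, push and grip.
It fails at once if the gate is opened while the lens cover is not shut (value of joint gate above 0.1 rad and value of joint cover above 0.05 rad).
It fails at once if a bystander (mouse, mug, jar or screwdriver) is pushed by more than 30 mm or tipped over (distance of any of mouse, mug, jar, screwdriver from where it was at the start of the episode above 0.03 m or angle between any of mug, jar's own z axis and vertical above 0.5 rad).
It fails at once if the bolt is forced against the keeper (over 35 N between the gate with its bolt and the guard) (contact force between gate_leaf and guard above 35 N).
It also fails if it takes over 48 s, if anything falls off the work surface, if the arm or the gripper's body presses on something with over 40 N, if the wrist force passes 120 N, or if a joint passes its speed limit or range.

### The arm

A 6-joint arm with a two-finger parallel gripper is mounted at the origin on the work surface. World frame = base frame: x ahead of the robot, y to its left, z up, the work surface at z = 0. Lengths are in m, angles in rad, forces in N, time in s.
With the tool pointing down it reaches from about 0.425 to 0.95 m from the base axis. Payload 3.5 kg.
Tool frame: the origin (TCP) lies at the very end of the fingers, on their centre line; the grasp point (between the pads) lies 19 mm behind it; x points along the fingers, z is the direction in which the jaws open and shut, and the axes are right-handed (so a half turn about x gives the same grasp; the last joint's range is limited). The gripper opens to 85 mm and grips with 20 to 120 N. Pads are 22 mm wide; open, the fingers measure 114 mm over their backs; the gripper's body (76 mm by 85 mm) begins 54 mm behind the grasp point. The pads swing forward as they close: fully open they stand 13 mm farther back than shut.
Start: joints at [0.98, 0.286, 1.577, -0, 1.279, -0.15], TCP at [0.288, 0.61, 0.231] pointing down, gripper open.
Joint ranges: [-2.77, 2.77], [-0.9, 2.22], [0.21, 2.48], [-1.53, 4.67], [0.24, 2.81], [-2.84, 2.84]. Speed limits (rad/s): [2.79, 2.79, 3.14, 3.14, 3.14, 3.14].

### API

Orientations are given as a unit quaternion [x, y, z, w].
In Python, from plant import ctrl, cams gives the robot as it stands.
- The arm moves only by the tool play_rows, never from a script. Its argument "rows" is a list of rows, each a list of 3 entries, a list of its own where there are three numbers: the opening in per cent of the stroke, from 0 (shut) to 100 (fully open), then the shift along the tool's x, y, z in units of 0.3 m (1.0 is 0.3 m), then the turn, a rotation vector about the tool's x, y, z in units of pi/2 rad (1.0 is pi/2 rad). A call has 1 to 10 rows; each row is the pose to reach, as a shift and turn from the pose commanded when the call began, along the tool's axes at that moment; what a row does not reach only later rows make up. A row lasts 1/12 s, in which the tool goes at most 41.7 mm and 7.16 degrees, less where a joint would pass 70% of its speed; a pose out of reach is approached as far as the arm can. A call with a number of a shift or a turn outside -1 to 1 is refused whole. A call with a gripper value outside its range is refused whole. The fingers move at their own pace and stop on an object; "force" is the grip in N (left out, the last holds). Time passes only in rows, so rows that repeat a pose let the fingers close. It gives the time, the measured TCP pose, the force and the opening at its end, in the units of the state.
- ctrl.get_state(): the state, without advancing time (a new reading comes with each control period).
- cams.read_camera(name): name is "scene" or "top"; returns a dict with "color" (480x640x3 uint8, red, green, blue), "fx", "fy", "cx", "cy" (pixels), "k1" (the pictures are not rectified: a ray, as slopes to the right and down, at radius r is drawn at 1 + k1 r^2 times it, then the intrinsics apply), "view" (4x4, takes a point from world to camera coordinates). Camera axes: x right, y down, z forward; pixel columns grow to the right and rows downward; lengths in m; the calibration is good to about 2 mm. A picture is of the moment at which its call begins. There is no depth.
- ctrl.sign_off(): hands the job in, once; it reports no verdict.
The state is a dict: "time": time; "qpos": joint angles; "dq": joint speeds; "joint_efforts": joint torques, N m; "eef_pos": TCP position; "tcp_rot": TCP orientation; "contact_force": force on the tool from outside, world axes, zero at the start; "wrist_torque": the same for the moment, N m; "opening": opening from 0.0 (shut) to 1.0 (fully open).
Only numpy, scipy, OpenCV 4.12 (cv2) and the standard library are available. Lean on these libraries where they do the work, as an engineer would, in place of code of your own. Each camera call takes 0.05 s, during which the arm holds its last target. There are 200 camera calls.

## Working session

There is one attempt and no reset: what is moved stays moved. The work goes in short steps, Python scripts to look and compute and a tool call to move; the robot and the scene stay as the last step left them, time stands still between calls to the robot, and variables do not carry over. Pictures are saved under pics/ and viewed, about 8 in all and at most 12, crops included, and the job is handed in when it is done.

Besides the shell and the picture viewer there is one more tool, called after "Call:" as name(argument=value, ...) on one line, values as JSON. play_rows: Moves the arm, as the interface text tells. Shifts and turns lie within -1 to 1; 1 stands for 0.3 m of shift or pi/2 rad of turn. Its arguments: {"type":"object","properties":{"rows":{"type":"array"},"force":{"type":"number"}},"required":["rows"]}

```bash
ls; mkdir -p pics
cat > h.py <<'E'
import numpy as np, cv2
from plant import ctrl, cams
def grab(n,tag):
    d=cams.read_camera(n); cv2.imwrite(f'pics/{tag}.png',d['color'][:,:,::-1]); np.save(f'pics/{tag}.npy',d,allow_pickle=True); return d
def load(tag): return np.load(f'pics/{tag}.npy',allow_pickle=True).item()
def ray(d,u,v):
    a,b=(u-d['cx'])/d['fx'],(v-d['cy'])/d['fy']; x,y=a,b
    for _ in range(20):
        s=1+d['k1']*(x*x+y*y); x,y=a/s,b/s
    V=np.array(d['view']); R,t=V[:3,:3],V[:3,3]
    return -R.T@t, R.T@np.array([x,y,1.])
def plane(d,u,v,z):
    c,r=ray(d,u,v); return c+r*(z-c[2])/r[2]
def two(d1,p1,d2,p2):
    c1,r1=ray(d1,*p1);c2,r2=ray(d2,*p2)
    s=np.linalg.lstsq(np.c_[r1,-r2],c2-c1,rcond=None)[0]
    a,b=c1+s[0]*r1,c2+s[1]*r2
    return (a+b)/2,np.linalg.norm(a-b)
def proj(d,p):
    V=np.array(d['view']); q=V[:3,:3]@np.array(p)+V[:3,3]; x,y=q[:2]/q[2]; s=1+d['k1']*(x*x+y*y)
    return d['fx']*x*s+d['cx'],d['fy']*y*s+d['cy']
E
python3 - <<'E'
from h import *
for n in('scene','top'):
    d=grab(n,n+'0'); print(n,d['fx'],d['k1'],ray(d,320,240))
print(ctrl.get_state())
E
```

```text
pics
scene 601.2697085969829 -0.1382193473904919 (array([ 1.26362974, -1.02789604,  1.65781963]), array([-0.3855837 ,  0.54551328, -0.74430424]))
top 520.6257666148724 -0.010753288099984415 (array([0.39558026, 0.03082023, 1.62498885]), array([ 9.06986682e-02, -4.84270828e-04, -9.95900186e-01]))
{'time': 0.1, 'qpos': array([ 9.80012440e-01,  2.87115529e-01,  1.57805291e+00,  2.79230140e-06,
        1.27859272e+00, -1.50010251e-01]), 'dq': array([-0.00063936, -0.00135671, -0.00456833,  0.00085018, -0.00168193,
       -0.00028895]), 'joint_efforts': array([ 1.24309649e-03, -4.07296371e+01, -2.93699670e+01, -1.05606509e-04,
        3.41757324e-03, -1.59727996e-06]), 'eef_pos': array([0.28762177, 0.60998982, 0.23004778]), 'tcp_rot': array([-0.37891072,  0.59791181,  0.37829421,  0.59650785]), 'contact_force': array([ 0.05034676, -0.49533845,  0.24287671]), 'wrist_torque': array([-0.0600737 ,  0.02125518, -0.0146642 ]), 'opening': 0.9991296202218054}
```

View pics/scene0.png

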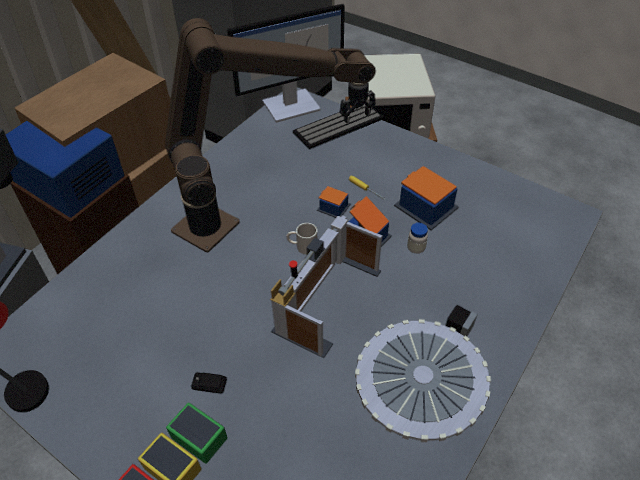

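View pics/top0.png

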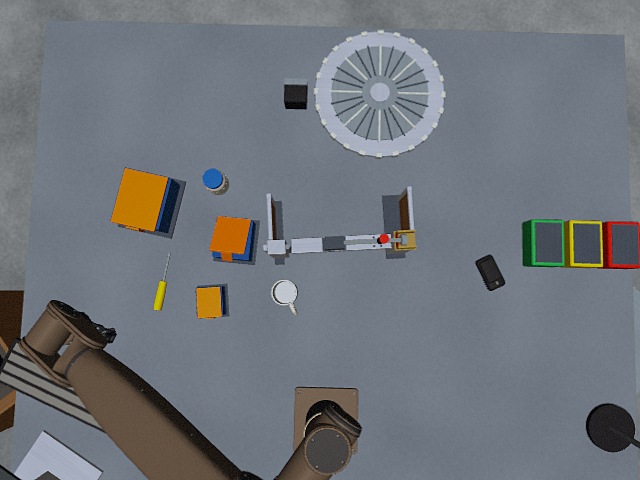

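The scene picture shows three orange-lidded boxes: small (333,200), middle with a raised lid (368,218) and large (428,192). The gate's red-capped knob is at (293,267). In the top picture the same boxes are at small (210,301), middle (233,239) and large (145,200). The knob is at (384,239) and the keeper at (404,240). The red knob could be confused with the red bin at (621,245). I choose the middle box and the gate knob, and will check both in one close crop.

Run:
```python
from h import *
s,t=load('scene0'),load('top0')
c=lambda d,x,y,w,h:cv2.resize(d['color'][y:y+h,x:x+w,::-1],(400,300),interpolation=cv2.INTER_CUBIC)
im=np.vstack([np.hstack([c(t,190,200,80,60+0),c(t,340,205,80,60)]),np.hstack([c(s,330,185,80,60),c(s,260,235,80,60)])])
cv2.imwrite('pics/crop1.png',im)
def masks(d,lo,hi,amin):
    hsv=cv2.cvtColor(d['color'],cv2.COLOR_RGB2HSV); m=cv2.inRange(hsv,lo,hi)
    n,l,st,ce=cv2.connectedComponentsWithStats(m)
    for i in range(1,n):
        if st[i,4]>=amin:
            cs,_=cv2.findContours((l==i).astype('uint8'),0,1); r=cv2.minAreaRect(cs[0])
            print(st[i],ce[i].round(1),np.round(cv2.boxPoints(r),1).tolist())
for n,d in(('scene',s),('top',t)):
    print(n,'orange');masks(d,(5,150,120),(18,255,255),60)
    print(n,'red');masks(d,(0,150,110),(4,255,255),8)
```

```text
scene orange
[ 402  167   54   37 1040] [428.4 184.3] [[401.1000061035156, 182.39999389648438], [414.8999938964844, 160.39999389648438], [455.70001220703125, 185.89999389648438], [441.8999938964844, 207.89999389648438]]
[319 187  28  18 296] [332.9 195.3] [[318.8999938964844, 197.1999969482422], [323.6000061035156, 184.60000610351562], [346.70001220703125, 193.1999969482422], [341.8999938964844, 205.8000030517578]]
[350 197  39  36 742] [368.8 215.2] [[348.5, 210.5], [364.0, 195.0], [389.0, 220.0], [373.5, 235.5]]
scene red
[289 261   8   6  40] [292.8 263.6] [[289.0, 261.0], [296.0, 261.0], [296.0, 266.0], [289.0, 266.0]]
[119 464  34  16  97] [136.4 472.3] [[119.0, 479.0], [119.0, 464.0], [152.0, 464.0], [152.0, 479.0]]
top orange
[118 168  19  27  65] [124.7 177.8] [[110.19999694824219, 188.3000030517578], [127.5, 164.60000610351562], [136.60000610351562, 171.1999969482422], [119.30000305175781, 195.0]]
[ 209  216   42   45 1277] [229.7 236.2] [[207.39999389648438, 256.70001220703125], [216.6999969482422, 212.1999969482422], [250.39999389648438, 219.3000030517578], [241.0, 263.79998779296875]]
top red
[607 222  33  46 369] [618.5 244.9] [[607.0, 222.0], [639.0, 222.0], [639.0, 267.0], [607.0, 267.0]]
[379 234  10   9  69] [383.6 238.3] [[379.0, 234.0], [388.0, 234.0], [388.0, 242.0], [379.0, 242.0]]
```

View pics/crop1.png

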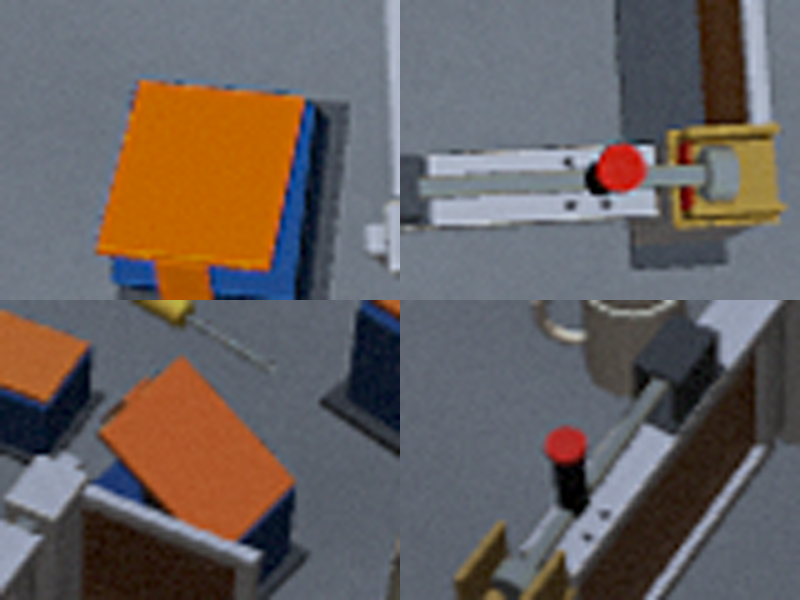

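The crop confirms the middle box: its orange lid is raised and its front tab faces the robot. The lid corners in the top view are about (209,250), (244,254), (217,216) and (251,220). The knob's red cap is at top (384,238) and scene (293,263), and the head sits in the brass keeper behind the red lip.

Run:
```python
from h import *
s,t=load('scene0'),load('top0')
T=dict(FL=(209.4,250.4),FR=(243.6,253.6),BL=(217.4,216.4),BR=(251.2,219.6))
S=dict(FL=(366.6,196.4),FR=(350,212),BL=(388.6,222.6),BR=(376.4,233))
P={}
for k in T: P[k],e=two(t,T[k],s,S[k]); print(k,P[k].round(4),round(e,4))
f=(P['FL']+P['FR'])/2;b=(P['BL']+P['BR'])/2;d=b-f
print('len',np.linalg.norm(d),'width',np.linalg.norm(P['FL']-P['FR']),np.linalg.norm(P['BL']-P['BR']),'ang',np.arctan2(-d[2],np.hypot(d[0],d[1])),'yaw',np.arctan2(d[1],d[0]), 'yawfromY',np.arctan2(*(P['FL']-P['FR'])[[0,1]]*[-1,1]))
print('edge pt',f+d*(20/124),'hinge top',b)
k,e=two(t,(384,238.4),s,(293.2,263.0));print('cap',k,e)
# head, pivot line
A,B=plane(t,345,242.4,.214),plane(t,401,239.2,.211);print(A,B,'yaw rod',np.arctan2(*( (A-B)[[0,1]]*[-1,1])))
print('lip',plane(t,340+345/5-0.2*0,205+33.5,.2))
# rail edges at z=.19
for e in(((426,155),(655,148)),((440,228),(657,215))):
    a,b2=[plane(t,340+(u-400)/5,205+v/5,.19) for u,v in e];print(a,b2,np.arctan2(*((a-b2)[[0,1]]*[-1,1])))
hsv=cv2.cvtColor(t['color'],cv2.COLOR_RGB2GRAY)
pts=[]
for u in range(294,320):
    c=hsv[225:262,u].astype(float); i=np.where(c>170)[0]+225
    if len(i): pts.append((plane(t,u,i.min()-.5,.19)[:2]+plane(t,u,i.max()+.5,.19)[:2])/2)
for u in range(360,392):
    c=hsv[225:262,u].astype(float); i=np.where(c>170)[0]+225
    if len(i)>1: pts.append((plane(t,u,i.min()-.5,.19)[:2]+plane(t,u,i.max()+.5,.19)[:2])/2)
pts=np.array(pts);print(pts[::6],np.polyfit(pts[:,1],pts[:,0],1))
for n,z in(('mug',.09),):print(plane(t,284,292,.09))
```

```text
FL [0.4958 0.3475 0.1435] 0.0087
FR [0.4886 0.2491 0.1422] 0.0068
BL [0.6009 0.341  0.0744] 0.0027
BR [0.5971 0.2407 0.1044] 0.0205
len 0.11970173817406066 width 0.09865711874664589 0.10472918629898376 ang 0.4629093599293281 yaw -0.07029703876010981 yawfromY -0.07300647784437078
edge pt [0.50940641 0.29712476 0.13425875] hinge top [0.59901369 0.29081524 0.08942704]
cap [ 0.52949521 -0.13508169  0.27193258] 0.0054206949387342615
[ 0.51931661 -0.03802252  0.214     ] [ 0.53235674 -0.1907715   0.211     ] yaw rod 0.08516315275524183
lip [ 0.53593335 -0.21448881  0.2       ]
[ 0.53922468 -0.03936706  0.19      ] [ 0.54646319 -0.16619713  0.19      ] 0.05701062316838322
[ 0.49890878 -0.04796531  0.19      ] [ 0.5092564  -0.16778049  0.19      ] 0.08614943261722506
[[ 0.5091393   0.10158251]
 [ 0.50957553  0.08500048]
 [ 0.51139441  0.06845795]
 [ 0.51322056  0.05191235]
 [ 0.51365672  0.03532657]
 [ 0.52532768 -0.09170961]
 [ 0.52576411 -0.10831375]
 [ 0.52758621 -0.12489796]
 [ 0.51565412 -0.1472207 ]
 [ 0.52860485 -0.16365618]] [-0.06224087  0.51627886]
[0.37954922 0.13161032 0.09      ]
```

```bash
cat >> h.py <<'E'
from scipy.spatial.transform import Rotation as Ro
def down(phi):
    "tool pointing down, jaw axis z along world angle phi"
    x=np.array([0,0,-1.]);z=np.array([np.cos(phi),np.sin(phi),0]);return Ro.from_matrix(np.c_[x,np.cross(z,x),z])
def go(p,phi,frm=None,Rf=None):
    s=ctrl.get_state();p0=s['eef_pos'] if frm is None else np.array(frm);R0=Ro.from_quat(s['tcp_rot']) if Rf is None else Rf
    best=min((( R0.inv()*down(f)).as_rotvec() for f in(phi,phi+np.pi)),key=np.linalg.norm)
    print('shift',(R0.inv().apply(np.array(p)-p0)/.3).round(4),'turn',(best/(np.pi/2)).round(4))
E
python3 - <<'E'
from h import *
t=load('top0')
print(Ro.from_quat(ctrl.get_state()['tcp_rot']).as_matrix().round(3))
for u in((217.4,216.4),(251.2,219.6)):print(plane(t,*u,.0895))
print('cap',plane(t,384,238.4,.274),'lip',plane(t,397,238.5,.2),'head',plane(t,403.5,239.4,.21))
go((.498,.297,.18),1.5)
E
```

```text
[[-0.001 -0.904  0.427]
 [-0.002  0.427  0.904]
 [-1.     0.    -0.002]]
[0.59786534 0.33704379 0.0895    ]
[0.5909146  0.23611957 0.0895    ]
cap [ 0.52719168 -0.13653646  0.274     ] lip [ 0.53506497 -0.18146856  0.2       ] head [ 0.53208453 -0.19776387  0.21      ]
shift [ 0.1679 -1.0794 -0.644 ] turn [-0.2355 -0.0013 -0.0005]
```

Call:
play_rows(rows=[[0,[0.0,-1.0,-0.6],[0,0,0]],[0,[0.0,-1.0,-0.6],[0,0,0]],[0,[0.0,-1.0,-0.6],[0,0,0]],[0,[0.0,-1.0,-0.6],[0,0,0]],[0,[0.0,-1.0,-0.6],[0,0,0]],[0,[0.0,-1.0,-0.6],[0,0,0]],[0,[0.0,-1.0,-0.6],[0,0,0]],[0,[0.0,-1.0,-0.6],[0,0,0]],[0,[0.0,-1.0,-0.6],[0,0,0]],[0,[0.0,-1.0,-0.6],[0,0,0]]], force=40)

```text
time: 0.93
eef_pos: [0.4843, 0.3163, 0.2308]
tcp_rot: [-0.377, 0.598, 0.377, 0.598]
contact_force: [-0.2, 0.8, -0.7]
opening: 0.0
```

Run:
```python
from h import *
print(ctrl.get_state()['eef_pos'])
go((.493,.294,.17),1.13)
```

```text
[0.48434886 0.31631618 0.23081473]
shift [ 0.2028 -0.058  -0.0544] turn [-0.0033 -0.0008  0.0002]
```

Call:
play_rows(rows=[[0,[0.1,-0.058,-0.054],[0,0,0]],[0,[0.2,-0.058,-0.054],[0,0,0]],[0,[0.25,-0.058,-0.054],[0,0,0]],[0,[0.28,-0.058,-0.054],[0,0,0]],[0,[0.31,-0.058,-0.054],[0,0,0]],[0,[0.34,-0.058,-0.054],[0,0,0]],[0,[0.37,-0.058,-0.054],[0,0,0]],[0,[0.4,-0.058,-0.054],[0,0,0]],[0,[0.42,-0.058,-0.054],[0,0,0]],[0,[0.43,-0.058,-0.054],[0,0,0]]])

```text
time: 1.77
eef_pos: [0.491, 0.2976, 0.1014]
tcp_rot: [-0.379, 0.597, 0.379, 0.597]
contact_force: [0.2, 0.2, 0.5]
opening: -0.003
```

Call:
play_rows(rows=[[0,[0.01,0,0],[0,0,0]],[0,[0.02,0,0],[0,0,0]],[0,[0.03,0,0],[0,0,0]],[0,[0.04,0,0],[0,0,0]],[0,[0.045,0,0],[0,0,0]],[0,[0.05,0,0],[0,0,0]],[0,[0.055,0,0],[0,0,0]],[0,[0.055,0,0],[0,0,0]],[0,[0.055,0,0],[0,0,0]]])

```text
time: 2.52
eef_pos: [0.492, 0.2981, 0.089]
tcp_rot: [-0.379, 0.597, 0.379, 0.597]
contact_force: [-6.7, -1.3, 13.5]
opening: -0.002
```

Call:
play_rows(rows=[[0,[0.005,0,0],[0,0,0]],[0,[0.01,0,0],[0,0,0]],[0,[0.015,0,0],[0,0,0]],[0,[0.02,0,0],[0,0,0]],[0,[0.02,0,0],[0,0,0]],[0,[0.02,0,0],[0,0,0]]])

```text
time: 3.02
eef_pos: [0.4922, 0.2984, 0.0883]
tcp_rot: [-0.379, 0.598, 0.379, 0.596]
contact_force: [-16.9, -6.4, 36.9]
opening: -0.001
```

Call:
play_rows(rows=[[0,[-0.1,0,0],[0,0,0]],[0,[-0.25,0,0],[0,0,0]],[0,[-0.4,0,0],[0,0,0]],[50,[-0.55,0,0],[0,0,0]],[100,[-0.7,0,0],[0,0,0]],[100,[-0.8,0,0],[0,0,0]],[100,[-0.8,0,0],[0,0,0]],[100,[-0.8,0,0],[0,0,0]]])

```text
time: 3.68
eef_pos: [0.4931, 0.2982, 0.3245]
tcp_rot: [-0.379, 0.594, 0.378, 0.6]
contact_force: [0.3, 0.1, 0.3]
opening: 0.706
```

Run:
```python
from h import *
print(ctrl.get_state()['eef_pos'])
go((.528,-.136,.33),.065)
```

```text
[0.49305808 0.29819621 0.32451936]
shift [-0.0218 -0.723  -1.2591] turn [0.678  0.006  0.0015]
```

Call:
play_rows(rows=[[100,[-0.05,-0.6,-1.0],[0.68,0,0]],[100,[-0.05,-0.6,-1.0],[0.68,0,0]],[100,[-0.05,-0.6,-1.0],[0.68,0,0]],[100,[-0.05,-0.6,-1.0],[0.68,0,0]],[100,[-0.05,-0.6,-1.0],[0.68,0,0]],[100,[-0.05,-0.6,-1.0],[0.68,0,0]],[100,[-0.05,-0.6,-1.0],[0.68,0,0]],[100,[-0.05,-0.6,-1.0],[0.68,0,0]],[100,[-0.05,-0.6,-1.0],[0.68,0,0]],[100,[-0.05,-0.6,-1.0],[0.68,0,0]]])

```text
time: 4.52
eef_pos: [0.5257, -0.0542, 0.3322]
tcp_rot: [-0.019, 0.708, 0.019, 0.706]
contact_force: [0.4, 0.7, -0.3]
opening: 0.996
```

Run:
```python
from h import *
print(ctrl.get_state()['eef_pos'])
go((.528,-.136,.34),.065)
t,s=grab('top','top1'),grab('scene','scene1')
```

```text
[ 0.52571177 -0.05422472  0.33221604]
shift [-0.0259 -0.2726 -0.0073] turn [-0.0067 -0.0022 -0.    ]
```

Call:
play_rows(rows=[[100,[-0.02,-0.27,-0.007],[0,0,0]],[100,[-0.02,-0.27,-0.007],[0,0,0]],[100,[-0.02,-0.27,-0.007],[0,0,0]],[100,[-0.02,-0.27,-0.007],[0,0,0]],[100,[-0.02,-0.27,-0.007],[0,0,0]]])

```text
time: 5.03
eef_pos: [0.5289, -0.13, 0.3399]
tcp_rot: [-0.022, 0.707, 0.023, 0.706]
contact_force: [0.1, 0.3, -0.2]
opening: 1.002
```

Run:
```python
from h import *
t,s=grab('top','top2'),grab('scene','scene2')
st=ctrl.get_state();print(st['eef_pos']);go((.528,-.136,.229),.065)
c=lambda d,x,y,w,h:cv2.resize(d['color'][y:y+h,x:x+w,::-1],(400,300),interpolation=cv2.INTER_CUBIC)
cv2.imwrite('pics/crop2.png',np.vstack([np.hstack([c(t,190,200,80,60),c(t,320,195,120,90)]),np.hstack([c(s,330,185,80,60),c(s,240,195,120,90)])]))
```

```text
[ 0.5289795  -0.12967235  0.34029302]
shift [ 0.371  -0.0211 -0.0044] turn [-0.0003 -0.0004 -0.0005]
```

View pics/crop2.png

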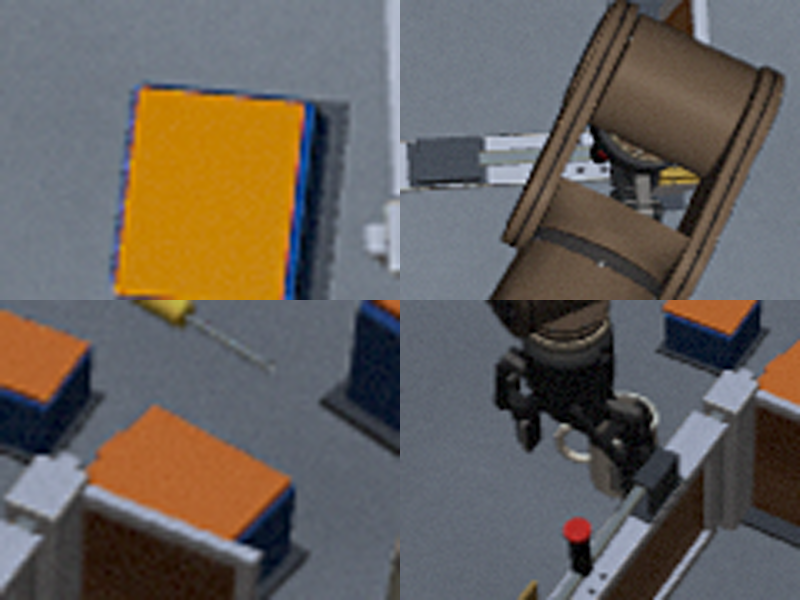

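The lid is now flat on the box, with its free edge down. The open fingers hang over the knob, whose cap is at crop (577,530). I will go down around it.

Call:
play_rows(rows=[[100,[0.0,-0.02,-0.004],[0,0,0]],[100,[0.06,-0.02,-0.004],[0,0,0]],[100,[0.12,-0.02,-0.004],[0,0,0]],[100,[0.18,-0.02,-0.004],[0,0,0]],[100,[0.24,-0.02,-0.004],[0,0,0]],[100,[0.3,-0.02,-0.004],[0,0,0]],[100,[0.35,-0.02,-0.004],[0,0,0]],[100,[0.37,-0.02,-0.004],[0,0,0]],[100,[0.37,-0.02,-0.004],[0,0,0]]])

```text
time: 5.88
eef_pos: [0.5272, -0.1366, 0.2279]
tcp_rot: [-0.022, 0.708, 0.023, 0.706]
contact_force: [-0.0, -0.3, -0.4]
opening: 1.004
```

Run:
```python
from h import *
t,s=grab('top','top3'),grab('scene','scene3')
st=ctrl.get_state();print(st['eef_pos'],st['contact_force'])
c=lambda d,x,y,w,h:cv2.resize(d['color'][y:y+h,x:x+w,::-1],(400,300),interpolation=cv2.INTER_CUBIC)
cv2.imwrite('pics/crop3.png',np.hstack([c(t,340,195,80,60),c(s,250,225,80,60)]))
```

```text
[ 0.52854978 -0.13738979  0.23057203] [ 1.19500306  0.27413632 -0.26026727]
```

View pics/crop3.png

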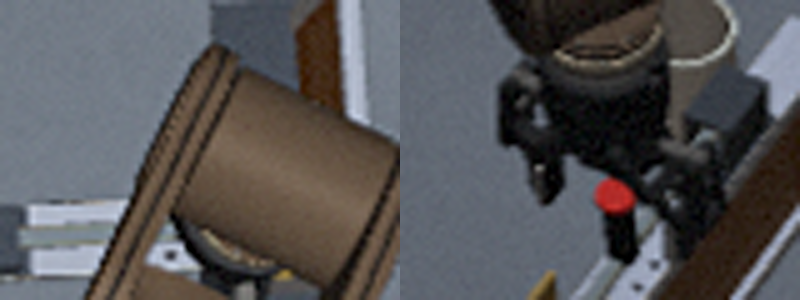

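The knob stands between the two fingertips, at crop (545,200) and (685,255), with the knob at (618,230). I will close gently.

Call:
play_rows(rows=[[60,[0,0,0],[0,0,0]],[50,[0,0,0],[0,0,0]],[40,[0,0,0],[0,0,0]],[32,[0,0,0],[0,0,0]],[28,[0,0,0],[0,0,0]],[24,[0,0,0],[0,0,0]],[20,[0,0,0],[0,0,0]],[15,[0,0,0],[0,0,0]],[10,[0,0,0],[0,0,0]],[10,[0,0,0],[0,0,0]]], force=20)

```text
time: 6.82
eef_pos: [0.5286, -0.1378, 0.2302]
tcp_rot: [-0.022, 0.706, 0.022, 0.707]
contact_force: [2.3, -1.2, 0.8]
opening: 0.277
```

Call:
play_rows(rows=[[5,[0,0,0],[0,0,0]],[0,[0,0,0],[0,0,0]],[0,[0,0,0],[0,0,0]],[0,[0,0,0],[0,0,0]]], force=45)

```text
time: 7.15
eef_pos: [0.5284, -0.1377, 0.23]
tcp_rot: [-0.022, 0.706, 0.022, 0.707]
contact_force: [2.9, -1.7, 2.1]
opening: 0.235
```

Opening of 0.235 is 20 mm, so the knob is gripped. Now lift.

Call:
play_rows(rows=[[0,[-0.015,0,0],[0,0,0]],[0,[-0.025,0,0],[0,0,0]],[0,[-0.035,0,0],[0,0,0]],[0,[-0.045,0,0],[0,0,0]],[0,[-0.052,0,0],[0,0,0]],[0,[-0.052,0,0],[0,0,0]],[0,[-0.052,0,0],[0,0,0]]])

```text
time: 7.73
eef_pos: [0.5263, -0.1326, 0.2406]
tcp_rot: [-0.018, 0.709, 0.026, 0.705]
contact_force: [4.2, 10.1, -9.5]
opening: 0.236
```

Run:
```python
from h import *
s=grab('scene','scene4')
st=ctrl.get_state();print(st['eef_pos'],st['contact_force'],st['opening'])
def cap(d):
    h=cv2.cvtColor(d['color'],cv2.COLOR_RGB2HSV);m=cv2.inRange(h,(0,130,70),(5,255,255))[200:300,240:350];y,x=np.nonzero(m);return x.mean()+240,y.mean()+200,len(x)
for k in('scene0','scene3','scene4'):print(cap(load(k)))
print(proj(s,(.528,-.137,.272)),proj(s,(.528,-.137,.282)))
```

```text
[ 0.52633566 -0.13262847  0.24059746] [  3.60274416  10.32102945 -10.03542562] 0.2347916052199377
(np.float64(292.8666666666667), np.float64(263.93333333333334), 45)
(np.float64(292.71794871794873), np.float64(264.05128205128204), 39)
(np.float64(290.8095238095238), np.float64(260.8095238095238), 21)
(np.float64(291.51571533697654), np.float64(263.2386198434906)) (np.float64(291.3588932383489), np.float64(261.09847272705485))
```

Call:
play_rows(rows=[[0,[0,0.02,0],[0,0,0]],[0,[0,0.035,0],[0,0,0]],[0,[0,0.05,0],[0,0,0]],[0,[0,0.065,0],[0,0,0]],[0,[0,0.08,0],[0,0,0]],[0,[0,0.08,0],[0,0,0]]])

```text
time: 8.28
eef_pos: [0.5266, -0.1129, 0.2455]
tcp_rot: [-0.022, 0.707, 0.022, 0.707]
contact_force: [3.5, -0.7, -4.3]
opening: 0.235
```

Call:
play_rows(rows=[[0,[0,0.015,0],[0,0,0]],[0,[0,0.03,0],[0,0,0]],[0,[0,0.045,0],[0,0,0]],[0,[0,0.06,0],[0,0,0]],[0,[0,0.075,0],[0,0,0]],[0,[0,0.09,0],[0,0,0]],[0,[0,0.09,0],[0,0,0]]])

```text
time: 8.87
eef_pos: [0.5248, -0.0854, 0.2452]
tcp_rot: [-0.022, 0.707, 0.023, 0.707]
contact_force: [2.4, -0.3, -4.9]
opening: 0.236
```

Call:
play_rows(rows=[[0,[0,0.01,0],[0,0,0]],[0,[0,0.02,0],[0,0,0]],[0,[0,0.025,0],[0,0,0]],[0,[0,0.025,0],[0,0,0]]])

```text
time: 9.2
eef_pos: [0.5244, -0.0787, 0.2453]
tcp_rot: [-0.022, 0.707, 0.022, 0.707]
contact_force: [1.6, 0.2, -4.0]
opening: 0.234
```

Run:
```python
from h import *
t,s=grab('top','top5'),grab('scene','scene5')
st=ctrl.get_state();print(st['eef_pos'],st['contact_force'],Ro.from_quat(st['tcp_rot']).as_matrix().round(3))
c=lambda d,x,y,w,h:cv2.resize(d['color'][y:y+h,x:x+w,::-1],(400,300),interpolation=cv2.INTER_CUBIC)
cv2.imwrite('pics/crop5.png',np.hstack([c(t,340,195,80,60),c(s,250,235,80,60)]))
```

```text
[ 0.52437324 -0.07878682  0.24520645] [ 1.8326579   0.17281818 -4.270258  ] [[-0.001 -0.062  0.998]
 [ 0.001  0.998  0.062]
 [-1.     0.001 -0.001]]
```

View pics/crop5.png

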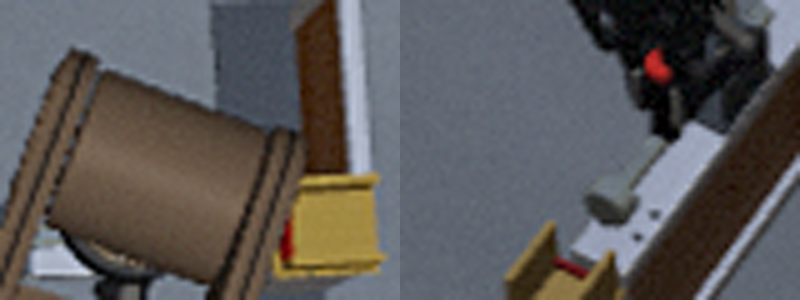

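The bolt head is out of the keeper and well clear of the lip (head at crop (610,195), keeper at (560,265)). Now swing the gate on an arc of about 0.20 m.

Call:
play_rows(rows=[[0,[0,0.0,-0.017],[0.016,0,0]],[0,[0,0.001,-0.033],[0.032,0,0]],[0,[0,0.002,-0.05],[0.048,0,0]],[0,[0,0.003,-0.067],[0.064,0,0]],[0,[0,0.005,-0.083],[0.08,0,0]],[0,[0,0.0075,-0.1],[0.095,0,0]],[0,[0,0.0075,-0.1],[0.095,0,0]]], force=60)

```text
time: 9.88
eef_pos: [0.4948, -0.0787, 0.2456]
tcp_rot: [0.032, 0.705, -0.032, 0.708]
contact_force: [6.1, 0.1, -7.1]
opening: 0.236
```

Call:
play_rows(rows=[[0,[0,0.0,-0.017],[0.016,0,0]],[0,[0,0.001,-0.033],[0.032,0,0]],[0,[0,0.003,-0.067],[0.064,0,0]],[0,[0,0.005,-0.083],[0.08,0,0]],[0,[0,0.0075,-0.1],[0.095,0,0]],[0,[0,0.013,-0.132],[0.127,0,0]],[0,[0,0.013,-0.132],[0.127,0,0]],[0,[0,0.013,-0.132],[0.127,0,0]],[0,[0,0.013,-0.132],[0.127,0,0]],[0,[0,0.013,-0.132],[0.127,0,0]]])

```text
time: 10.72
eef_pos: [0.4565, -0.072, 0.2458]
tcp_rot: [0.101, 0.699, -0.101, 0.701]
contact_force: [6.5, -2.1, -5.8]
opening: 0.234
```

Run:
```python
from h import *
t,s=grab('top','top6'),grab('scene','scene6')
st=ctrl.get_state();print(st['eef_pos'],st['contact_force'],np.abs(st['dq']).max())
c=lambda d,x,y,w,h:cv2.resize(d['color'][y:y+h,x:x+w,::-1],(400,300),interpolation=cv2.INTER_CUBIC)
cv2.imwrite('pics/crop6.png',np.vstack([np.hstack([c(t,190,200,80,60),c(t,260,180,160,120)]),np.hstack([c(s,330,185,80,60),c(s,230,205,120,90)])]))
```

```text
[ 0.4565222  -0.07197473  0.24573059] [ 5.99046854 -1.6446426  -6.6513366 ] 0.0026101305162321564
```

View pics/crop6.png

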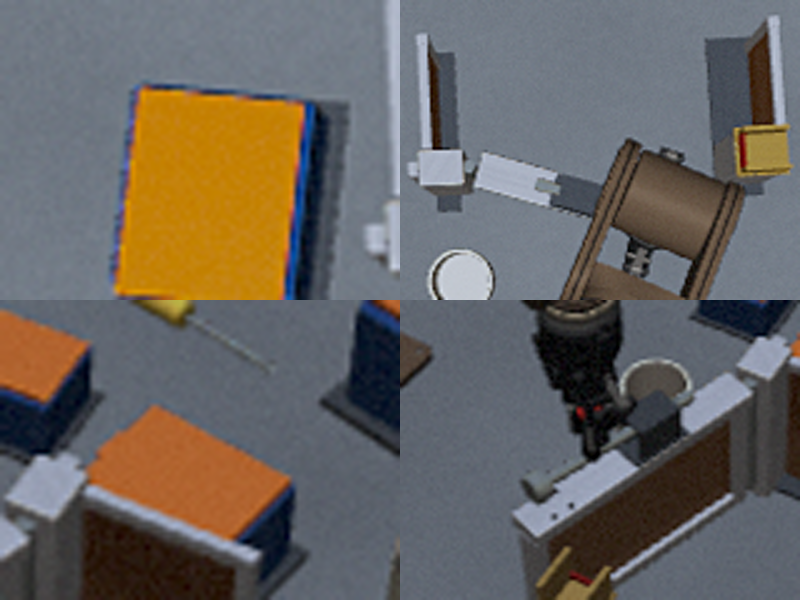

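The gate stands about 0.31 to 0.35 rad open, still and held. The bolt is drawn, the cover is flat, and the mug, the only bystander wholly inside these crops, is upright. Handing in.

Run:
```python
from h import *
t0,t=load('top0')['color'].astype(int),load('top6')['color'].astype(int)
for n,(x,y,w,h) in dict(mouse=(472,250,36,44),mug=(266,274,40,44),jar=(198,164,34,34),driver=(150,250,24,64)).items():print(n,np.abs(t0-t)[y:y+h,x:x+w].mean().round(1))
print(ctrl.sign_off())
```

```text
mouse 3.5
mug 2.8
jar 3.0
driver 2.7
the job is handed in; nothing more can be done
None
```

I shut the lens cover, freed and drew the bolt, and pulled the gate ajar. I handed in at about 11 s of the 48 s with the gate still held; the sign-off gives no verdict.

- **Lens cover:** I pressed the middle-sized box's cover down to a hard stop at z of about 0.088 m with about 37 N. It still looked flat in the last pictures.
- **Bolt:** I gripped the knob and raised the gripper about 11–15 mm. I then drew the bolt back roughly 54 mm. Its head was clear of the keeper in the picture. The tool force was at most about 15 N when read between moves.
- **Gate:** It was about 0.31 rad open by the top rail in the picture and about 0.35 rad by the arm's motion. The two estimates differ slightly, but both are inside 0.2–0.52 rad. Just before hand-in the arm was still and the spring load on the fingers was about 6 N.
- **Bystanders:** The image areas around the mouse, mug, jar and screwdriver differ from the start picture only at a noise-like level (about 3 grey levels), so they did not visibly move.

The two camera rays disagreed by 20 mm at the cover's back-right corner, which a post hides in the scene view, so I placed the hinge from the top view alone. No other check failed.

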